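# Clear two jammed pellet discs at an analyser infeed

## Task

Two ring-mounted pellet discs have arrived side by side and jammed at the narrow mouth of the analyser's infeed. With a light fingertip on its face, draw the dark sample disc back clear of the mouth, then push the blue-faced standard disc in until it is home against the orange stop, and bring the sample disc up in line behind it, just touching. The pellets are brittle: keep every press and push below about 12 N, keep the discs flat on the deck, and leave the things standing around alone.

Things in the scene. Friction and masses are not known exactly. Their poses are not given: they have to be found in the camera images.
- infeed: Sample infeed of a blue-grey bench analyser, fixed. Origin at foot level under the throat's centre, 0 to 6 mm over the bench (levelling feet); x = feed direction, towards the cabinet, y = left of the feed, z up. Level steel deck, top 40 mm above the origin, x -190 to +120 mm, 150 mm wide. Side guides 8 mm tall, 108 mm apart, from x = -182 (6 mm rear lip) to -47 mm, then a funnel, 30 degrees a side, to the throat at x = 0.
- throat (a point): Centre of the narrow throat (54 mm wide), at deck height; axes as the infeed's. The 54 mm wide lane runs on from here, 16 mm long, to the stop.
- stop (a point): Middle of the face of the orange end stop, at deck height, 16 mm past the throat; axes as the infeed's. Rigid. The standard is home when its front touches this face (centre 9 mm, rear edge 34 mm before the throat).
- cover_edge (a point): Middle of the near edge of the clear cover plate, on its upper side: 19 mm above the deck, 24 mm before the throat. The 4 mm plate, 146 mm wide, runs from here in the feed direction to the port housing, 15 mm clear above the deck; fingers cannot reach under it.
- cabinet_front (a point): Middle of the foot of the analyser cabinet's front: 140 mm past the throat, 340 mm wide, 330 mm deep, about 325 mm tall. A port housing, 170 mm wide, 75 mm tall, stands 107 mm out in front of it. All fixed.
- standard_disc: Check standard: steel ring disc, 50 mm diameter, 10 mm thick, 90 g, with a flat blue pellet, 37 mm wide, standing 0 to 3.5 mm proud of it (each differs). Origin: centre of its underside. Friction about 0.2 on the deck, 0.4 edge to edge and on guides; fingertips grip its face better. Starts 50 mm before the throat, 26 mm to one side, abreast of the sample: pushing either only wedges both.
- sample_disc: Sample disc: like the standard (ring 50 x 10 mm, 90 g, pellet 0 to 3.5 mm proud) but with a dark grey pellet. Origin: centre of its underside. Starts 50 mm before the throat, about 1 mm from guide and neighbour, front edge at the cover: only its top can be reached. At the end its centre is 59 mm before the throat, touching the standard from behind.
- reagent_bottle: Amber jar with white cap, 48 mm diameter, 85 mm tall, standing on the bench beside the deck. Origin: centre of its underside. Leave alone.
- beaker: Small glass beaker, 56 mm diameter, 65 mm tall, on the bench behind the deck's rear end. Origin: centre of its underside. Leave alone.
- brush: Cleaning brush with a blue handle, 160 mm long, lying on the bench beside the deck. Leave alone.

How it is judged:
By the outcome, as a careful person would: the job done as asked, in the order asked, and still so for the second after the job is handed in, with the robot touching nothing.
It also fails if it takes over 61 s, if anything falls off the work surface, if the arm or the gripper's body presses on something with over 40 N, if the wrist force passes 120 N, or if a joint passes its speed limit or range.

## Robot

A 6-joint arm with a two-finger parallel gripper is mounted at the origin on the work surface. World frame = base frame: x ahead of the robot, y to its left, z up, the work surface at z = 0. Lengths are in m, angles in rad, forces in N, time in s.
With the tool pointing down it reaches from about 0.25 to 0.725 m from the base axis. Payload 4 kg.
Tool frame: the origin (TCP) lies midway between the tips of the shut fingers; the grasp point (between the pads) lies 19 mm behind it; x points along the fingers, y is the direction in which the jaws open and shut, and the axes are right-handed (so a half turn about x gives the same grasp; the last joint's range is limited). The gripper opens to 85 mm and grips with 20 to 120 N. Pads are 22 mm wide; open, the fingers measure 114 mm over their backs; the gripper's body (76 mm by 85 mm) begins 54 mm behind the grasp point. The pads swing forward as they close: fully open they stand 13 mm farther back than shut.
Start: joints at [1.227, 0.241, 0.005, 1.335, 0, 1.571], TCP at [0.169, 0.471, 0.231] pointing down, gripper open.
Joint ranges: [-2.72, 2.72], [-1.05, 1.87], [-1.09, 1.28], [-1.99, 2.15], [-1.42, 1.44], [-3.14, 3.14]. Speed limits (rad/s): [2.79, 2.79, 3.14, 3.14, 3.14, 3.14].

## Interface

Orientations are given as a unit quaternion [x, y, z, w].
In Python, from workcell import * gives the robot as it stands.
- The arm moves only by the tool play_rows, never from a script. Its argument "plan" is a list of rows, each a list of 7 numbers: the shift along the tool's x, y, z in mm, then the turn, a rotation vector about the tool's x, y, z in rad, then the closure, from -1 (fully open) to 1 (shut). In form: [[x, y, z, rx, ry, rz, grip], ...]. A call has 1 to 20 rows; each row shifts and turns the commanded pose from where the row before left it, along the tool's axes as they then stand; what a row does not reach is not made up. A row lasts 1/12 s, in which the tool goes at most 41.7 mm and 7.16 degrees, less where a joint would pass 70% of its speed; a pose out of reach is approached as far as the arm can. A call with a gripper value outside its range is refused whole. The fingers move at their own pace and stop on an object; the grip force is fixed at half the most. Time passes only in rows, so rows that do not move let the fingers close. It gives the time, the measured TCP pose, the force and the opening at its end, in the units of the state.
- get_obs(): the state, without advancing time (a new reading comes with each control period).
- camera(name): name is "side" or "top"; returns a dict with "frame" (400x640x3 uint8, red, green, blue), "depth" (400x640 float32, m along the optical axis (not along the pixel's ray), 0 where there is no reading), "fx", "fy", "cx", "cy" (pixels), "camera_from_world" (4x4, takes a point from world to camera coordinates). Camera axes: x right, y up, looking along -z (the intrinsics and any distortion apply to the point x, -y, -z); pixel columns grow to the right and rows downward; lengths in m; the calibration is good to about 2 mm. A picture is of the moment at which its call begins.
- job_done(): hands the job in, once; it reports no verdict.
Trained networks look in a picture, given as the dict that the camera call returned (one of the last four; its "shot" number tells which), for a name from the list of things; names that differ only in an ending like _2 or _b are one class to them, and where a whole thing is asked for, a point or a joint stands for the part that bears it (a point fixed in the world has none). Each returns a list of dicts, best first, with "confidence" (0 to 1); they miss things now and then, are a little off and sometimes report something else, mostly with a low value. They report only what shows in the picture. A call takes as long as a camera call.
- search_frame(thing, picture): "centre" ([x, y, z] in m, in world coordinates, good to about 4 mm: the middle of the surface that is visible of it).
- pinpoint(thing, picture): "centre" ([x, y, z] in m, in world coordinates, good to about 4 mm: a listed point, or the origin of a listed thing).
The state is a dict: "clock": time; "joint_pos": joint angles; "joint_vel": joint speeds; "tau": joint torques, N m; "eef_pos": TCP position; "tool_rot": TCP orientation; "ft_force": force on the tool from outside, world axes, zero at the start; "ft_torque": the same for the moment, N m; "grip_width": finger opening in m.
Only numpy, scipy, OpenCV 4.12 (cv2) and the standard library are available. Lean on these libraries where they do the work, as an engineer would, in place of code of your own. Each camera call takes 0.05 s, during which the arm holds its last target. There are 200 camera calls.

## Working session

There is one attempt and no reset: what is moved stays moved. The work goes in short steps, Python scripts to look and compute and a tool call to move; the robot and the scene stay as the last step left them, time stands still between calls to the robot, and variables do not carry over. Pictures are saved under pics/ and viewed, about 8 in all and at most 12, crops included, and the job is handed in when it is done.

Besides the shell and the picture viewer there is one more tool, called after "Call:" in YAML: its name, and indented under it one key for each argument. play_rows: Moves the arm, as the interface text tells. Its arguments: {"type":"object","properties":{"plan":{"type":"array","items":{"type":"array","items":{"type":"number"}}}},"required":["plan"]}

```bash
mkdir -p pics; ls; cat > h.py <<'E'
from workcell import *
import numpy as np, cv2
def save(c,name,crop=None,scale=1):
    f=c["frame"][:,:,::-1]
    if crop: f=f[crop[1]:crop[3],crop[0]:crop[2]]
    cv2.imwrite("pics/"+name,cv2.resize(f,None,fx=scale,fy=scale,interpolation=cv2.INTER_CUBIC))
def cloud(c):
    d=c["depth"]; v,u=np.mgrid[:d.shape[0],:d.shape[1]]
    p=np.stack([(u-c["cx"])/c["fx"]*d,-(v-c["cy"])/c["fy"]*d,-d,np.ones_like(d)],-1)
    return (p@np.linalg.inv(c["camera_from_world"]).T)[...,:3]
def proj(c,P):
    q=c["camera_from_world"]@np.append(P,1); return c["cx"]+c["fx"]*q[0]/-q[2], c["cy"]+c["fy"]*q[1]/q[2]
E
python3 - <<'E'
from h import *
np.set_printoptions(precision=4,suppress=True)
o=get_obs(); print({k:np.round(v,4) for k,v in o.items()})
for n in ["top","side"]:
    c=camera(n); save(c,n+"0.png"); print(n,{k:v for k,v in c.items() if k not in("frame","depth")})
    for t in ["infeed","throat","stop","cover_edge","cabinet_front","standard_disc","sample_disc","reagent_bottle","beaker","brush"]:
        print(t,[(np.round(r["centre"],4),round(r["confidence"],2)) for r in pinpoint(t,c)[:2]])
E
```

```text
pics
{'clock': np.float64(0.0), 'joint_pos': array([1.227 , 0.2414, 0.0037, 1.3352, 0.    , 1.5708]), 'joint_vel': array([ 0.0007, -0.0008,  0.0004,  0.    ,  0.0004, -0.0006]), 'tau': array([  0.001 , -37.2316,  25.2409,   0.017 ,   0.0001,   0.    ]), 'eef_pos': array([0.1683, 0.4702, 0.2304]), 'tool_rot': array([ 0.1202,  0.6968, -0.1217,  0.6966]), 'ft_force': array([0.6067, 0.0857, 0.099 ]), 'ft_torque': array([-0.0037,  0.0207, -0.0274]), 'grip_width': np.float64(0.0854)}
top {'fx': 379.7632524619598, 'fy': 379.7632524619598, 'cx': 319.6735222814818, 'cy': 198.424548127273, 'camera_from_world': array([[-0.0912, -0.9958,  0.0021,  0.0195],
       [ 0.971 , -0.0885,  0.2219, -0.612 ],
       [-0.2208,  0.0223,  0.9751, -0.6554],
       [ 0.    ,  0.    ,  0.    ,  1.    ]]), 'shot': 1}
infeed [(array([ 0.528 , -0.0071,  0.0008]), 0.61)]
throat [(array([ 0.5295, -0.0139,  0.0392]), 0.84)]
stop [(array([0.5219, 0.0053, 0.0421]), 0.82), (array([ 0.5538, -0.0518,  0.0384]), 0.36)]
cover_edge []
cabinet_front []
standard_disc [(array([ 0.5051, -0.0575,  0.0382]), 0.84)]
sample_disc [(
[... 416 characters left out ...]
.2882],
       [-0.3856, -0.5591,  0.734 , -0.6749],
       [ 0.    ,  0.    ,  0.    ,  1.    ]]), 'shot': 2}
infeed [(array([ 0.52  , -0.0077,  0.0021]), 0.89), (array([ 0.4996, -0.056 ,  0.0398]), 0.68)]
throat [(array([ 0.5261, -0.0094,  0.0401]), 0.82)]
stop [(array([0.5241, 0.0055, 0.0401]), 0.59)]
cover_edge [(array([ 0.5302, -0.0276,  0.0592]), 0.63)]
cabinet_front []
standard_disc [(array([ 0.5014, -0.0564,  0.0403]), 0.53)]
sample_disc [(array([ 0.5573, -0.0548,  0.0455]), 0.58), (array([ 0.5265, -0.0238,  0.0585]), 0.3)]
reagent_bottle [(array([ 0.6793, -0.0477,  0.0001]), 0.62)]
beaker [(array([ 0.5464, -0.2868,  0.    ]), 0.65)]
brush [(array([ 0.4097, -0.1221,  0.0029]), 0.93)]
```

View pics/top0.png

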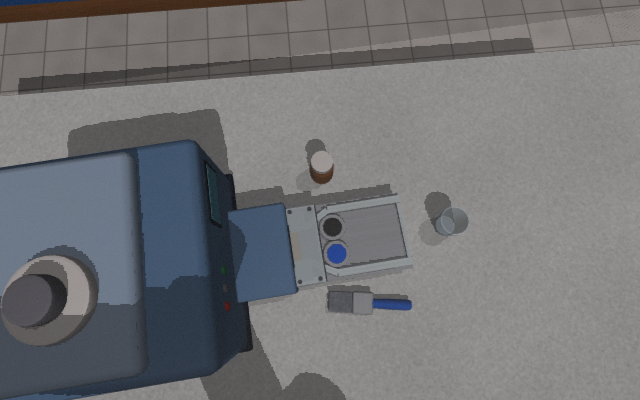

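View pics/side0.png

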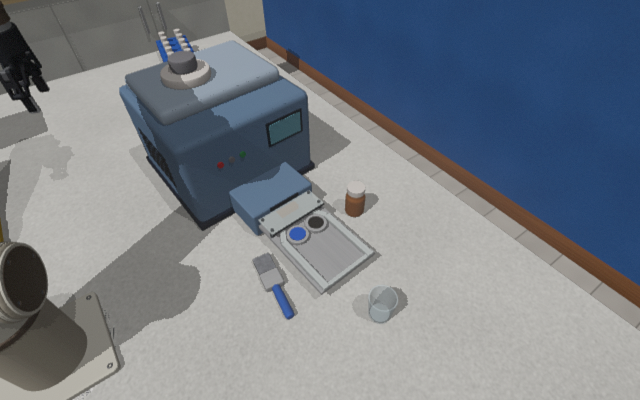

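```bash
python3 - <<'E'
from h import *
np.set_printoptions(precision=4,suppress=True)
for n,box in [("top",(285,190,425,285)),("side",(225,180,385,300))]:
    c=camera(n); save(c,n+"1.png",box,5); P=cloud(c); np.save(n+"P.npy",P); np.save(n+"F.npy",c["frame"])
    # deck patch between discs and rear lip
    m=(abs(P[...,0]-0.533)<0.03)&(abs(P[...,1]+0.13)<0.03)
    print(n,"deck z",np.median(P[m][:,2]),P[m][:,2].std(),m.sum())
    hsv=cv2.cvtColor(c["frame"],cv2.COLOR_RGB2HSV)
    near=(abs(P[...,0]-0.53)<0.08)&(abs(P[...,1]+0.055)<0.035)&(P[...,2]<.075)&(P[...,2]>.03)
    blue=near&(hsv[...,1]>150)&(hsv[...,0]>105); dark=near&(hsv[...,2]<70)
    for k,mm in(("blue",blue),("dark",dark)):
        q=P[mm]; v,u=np.nonzero(mm); print(k,len(q),np.median(q,0),q.std(0),"px",u.min(),u.max(),v.min(),v.max())
    # bench
    m=(abs(P[...,0]-0.45)<0.03)&(abs(P[...,1]+0.25)<0.04); print("bench",np.median(P[m][:,2]))
P=np.load("topP.npy")
m=(P[...,2]>.25)&(P[...,0]>.2)&(P[...,1]>0.05); print("cab min/max",P[m].min(0),P[m].max(0)); 
q=P[m].reshape(-1,3); r=np.hypot(q[:,0],q[:,1]); print("nearest cab",q[r.argmin()],r.min())
E
```

```text
top deck z 0.042202785036149715 0.001275559923364403 951
blue 277 [ 0.5063 -0.0584  0.0546] [0.009  0.0087 0.0012] px 327 345 244 262
dark 323 [ 0.5563 -0.0536  0.0529] [0.0228 0.0118 0.0044] px 315 341 210 279
bench 0.0007745131089101909
side deck z 0.040646150536784775 0.0011290674938214834 647
blue 147 [ 0.5038 -0.0614  0.0528] [0.0085 0.0085 0.0011] px 290 304 228 239
dark 206 [ 0.5516 -0.0489  0.0519] [0.0312 0.0146 0.0041] px 271 323 204 236
bench -0.000447070602242583
cab min/max [0.3504 0.2078 0.2501] [0.6591 0.4041 0.3293]
nearest cab [0.3658 0.2112 0.2627] 0.42234039865479805
```

View pics/top1.png

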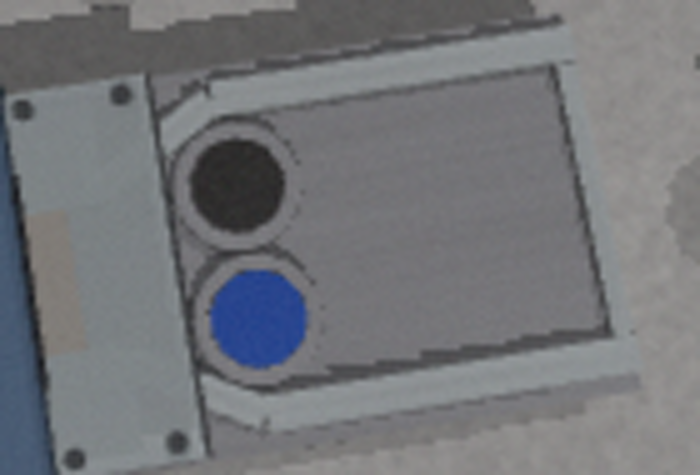

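```bash
python3 - <<'E'
from h import *
np.set_printoptions(precision=4,suppress=True)
c=camera("top"); M=np.linalg.inv(c["camera_from_world"])
def ray(cx,cy,z):
    u=285+(cx+.5)/5-.5; v=190+(cy+.5)/5-.5
    d=M[:3,:3]@np.array([(u-c["cx"])/c["fx"],-(v-c["cy"])/c["fy"],-1]); o=M[:3,3]
    return o+d*(z-o[2])/d[2]
D=0.042
pts={"coverR":(148,75,D+.019),"coverL":(208,455,D+.019),"lipR":(553,68,D+.006),"lipL":(608,332,D+.006),"gR1":(212,117,D+.008),"gR2":(553,68,D+.008),"gL1top":(272,393,D+.008),"gL2top":(608,335,D+.008),"dark":(238,186,D+.012),"blue":(258,318,D+.012)}
W={k:ray(*v) for k,v in pts.items()}
for k,v in W.items(): print(k,v)
for a,b in (("coverR","coverL"),("lipR","lipL")):
    d=W[b]-W[a]; print(a,np.linalg.norm(d),"left dir angle",np.degrees(np.arctan2(d[1],d[0])))
for a,b in (("gR2","gR1"),("gL2top","gL1top"),):
    d=W[b]-W[a]; print(a,np.linalg.norm(d),"feed ang",np.degrees(np.arctan2(d[1],d[0])))
d=W["blue"]-W["dark"];print(np.linalg.norm(d),np.degrees(np.arctan2(d[1],d[0])))
ce=(W["coverR"]+W["coverL"])/2; print("cover_edge",ce)
# pellet / deck / ring height from depth
P=cloud(c)
for k in("dark","blue"):
    r=np.hypot(P[...,0]-W[k][0],P[...,1]-W[k][1]); 
    print(k,"pellet",P[r<.014][:,2].mean(),(r<.014).sum(),"ring",np.median(P[(r>.0205)&(r<.0235)][:,2]))
E
```

```text
coverR [ 0.6018 -0.0249  0.061 ]
coverL [ 0.4577 -0.0343  0.061 ]
lipR [ 0.593  -0.1832  0.048 ]
lipL [ 0.4894 -0.1901  0.048 ]
gR1 [ 0.5853 -0.0482  0.05  ]
gR2 [ 0.5926 -0.1827  0.05  ]
gL1top [ 0.4783 -0.0606  0.05  ]
gL2top [ 0.4882 -0.1895  0.05  ]
dark [ 0.5569 -0.0554  0.054 ]
blue [ 0.5063 -0.058   0.054 ]
coverR 0.144434764565998 left dir angle -176.27128875345227
lipR 0.10379117158928729 left dir angle -176.16301380817717
gR2 0.1346853415246403 feed ang 93.09371258235888
gL2top 0.12925051122043885 feed ang 94.39496528644474
0.05069005566388174 -177.09969470663128
cover_edge [ 0.5298 -0.0296  0.061 ]
dark pellet 0.053027621145880235 168 ring 0.05239941920725688
blue pellet 0.054456016065908996 175 ring 0.05202452111782274
```

```bash
cat >> h.py <<'E'
from scipy.spatial.transform import Rotation as R
a=np.radians(93.7); F=np.array([np.cos(a),np.sin(a),0]); L=np.array([-F[1],F[0],0]); T=np.array([0.5285,-0.0063,0.0415])
def st():
    o=get_obs(); p=o["eef_pos"]; Rm=R.from_quat(o["tool_rot"]).as_matrix(); d=p-T
    print("t %.2f"%o["clock"],"tcp",np.round(p,4),"infeed[mm] f %.1f l %.1f z %.1f"%(d@F*1e3,d@L*1e3,d[2]*1e3),"F",np.round(o["ft_force"],2),"grip",round(float(o["grip_width"]),4))
    print("axes x",np.round(Rm[:,0],3),"y",np.round(Rm[:,1],3),"z",np.round(Rm[:,2],3),"yaw_y deg",round(np.degrees(np.arctan2(Rm[1,1],Rm[0,1])),2),"j",np.round(o["joint_pos"],3))
    return o,p,Rm
E
python3 - <<'E'
from h import *
o,p,Rm=st()
E
```

```text
t 1.25 tcp [0.1685 0.4707 0.2313] infeed[mm] f 499.3 l 328.4 z 189.8 F [ 0.49 -0.38  0.2 ] grip 0.0853
axes x [-0. -0. -1.] y [ 0.337  0.941 -0.   ] z [ 0.941 -0.337 -0.   ] yaw_y deg 70.3 j [1.227 0.241 0.005 1.335 0.    1.571]
```

Call:
play_rows:
  plan:
    - [0,-40,0,0,0,0,1]
    - [0,-40,0,0,0,0,1]
    - [0,-40,0,0,0,0,1]
    - [0,-40,0,0,0,0,1]
    - [0,-40,0,0,0,0,1]
    - [0,-2,34.9,0.1162,0,0,1]
    - [0,-2,34.9,0.1162,0,0,1]
    - [0,-2,34.9,0.1162,0,0,1]
    - [0,-2,34.9,0.1162,0,0,1]
    - [0,-2,34.9,0.1162,0,0,1]
    - [0,-2,34.9,0.1162,0,0,1]
    - [0,-2,34.9,0.1162,0,0,1]
    - [0,-2,34.9,0.1162,0,0,1]
    - [0,-2,34.9,0.1162,0,0,1]
    - [0,-2,34.9,0.1162,0,0,1]
    - [0,0,0,0,0,0,1]

```text
clock: 2.58
eef_pos: [0.3008, 0.0134, 0.2315]
tool_rot: [0.487, 0.511, -0.488, 0.513]
ft_force: [-0.3, 1.2, 0.0]
grip_width: -0.0002
```

```bash
cat > go.py <<'E'
import sys
from h import *
# go.py f l z(mm above deck): shift needed in tool axes
o,p,Rm=st(); f,l,z=[float(x)/1e3 for x in sys.argv[1:4]]
g=T+f*F+l*L+np.array([0,0,z]); print("need tool shift mm",np.round(Rm.T@(g-p)*1e3,1), "goal",np.round(g,4))
E
python3 go.py -50 -26 60
```

```text
t 2.58 tcp [0.3008 0.0134 0.2315] infeed[mm] f 34.4 l 225.9 z 190.0 F [-0.33  1.24  0.04] grip -0.0002
axes x [ 0.001 -0.003 -1.   ] y [0.999 0.05  0.001] z [ 0.05  -0.999  0.003] yaw_y deg 2.86 j [ 0.047 -0.163 -0.418  1.315 -0.003  1.568]
need tool shift mm [130.4 253.   80.3] goal [ 0.5577 -0.0545  0.1015]
```

Call:
play_rows:
  plan:
    - [0,36,12,-0.015,0,0,1]
    - [0,36,12,0,0,0,1]
    - [0,36,12,0,0,0,1]
    - [0,36,12,0,0,0,1]
    - [10,36,12,0,0,0,1]
    - [30,36,12,0,0,0,1]
    - [30,34,8,0,0,0,1]
    - [30,2,2,0,0,0,1]
    - [20,0,0,0,0,0,1]
    - [0,0,0,0,0,0,1]
    - [0,0,0,0,0,0,1]
    - [0,0,0,0,0,0,1]

```text
clock: 3.58
eef_pos: [0.5502, -0.0412, 0.1198]
tool_rot: [0.48, 0.519, -0.479, 0.52]
ft_force: [0.0, -0.9, -0.0]
grip_width: 0.0002
```

```bash
python3 go.py -52 -26 20; python3 - <<'E'
from h import *
for n,b in(("side",(230,130,390,250)),("top",(270,130,430,250))): save(camera(n),n+"2.png",b,4)
a=cv2.imread("pics/side2.png");b=cv2.imread("pics/top2.png"); cv2.imwrite("pics/m2.png",cv2.resize(np.vstack([a,b]),None,fx=.6,fy=.6))
E
```

```text
t 3.58 tcp [ 0.5502 -0.0412  0.1198] infeed[mm] f -36.3 l -19.4 z 78.3 F [ 0.01 -0.91 -0.02] grip 0.0002
axes x [ 0.002 -0.    -1.   ] y [0.997 0.081 0.002] z [ 0.081 -0.997  0.   ] yaw_y deg 4.63 j [-0.075  0.412 -0.053  1.105  0.     1.415]
need tool shift mm [58.3  6.2 15.8] goal [ 0.5578 -0.0565  0.0615]
```

View pics/m2.png

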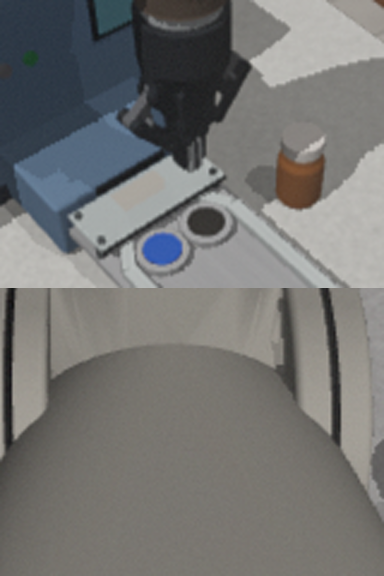

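Call:
play_rows:
  plan:
    - [0,3,8,0.016,0,0,1]
    - [10,3,8,0,0,0,1]
    - [20,0,0,0,0,0,1]
    - [20,0,0,0,0,0,1]
    - [8,0,0,0,0,0,1]
    - [0,0,0,0,0,0,1]
    - [0,0,0,0,0,0,1]
    - [0,0,0,0,0,0,1]

```text
clock: 4.35
eef_pos: [0.5575, -0.0575, 0.0613]
tool_rot: [0.484, 0.515, -0.483, 0.516]
ft_force: [-0.2, -0.6, 1.3]
grip_width: 0.0003
```

```bash
python3 go.py -52 -26 13
```

```text
t 4.35 tcp [ 0.5575 -0.0575  0.0613] infeed[mm] f -53.0 l -25.7 z 19.8 F [-0.16 -0.58  1.28] grip 0.0003
axes x [ 0.002 -0.    -1.   ] y [0.998 0.064 0.002] z [ 0.064 -0.998  0.   ] yaw_y deg 3.65 j [-0.103  0.485 -0.104  0.98  -0.     1.404]
need tool shift mm [ 6.8  0.3 -1. ] goal [ 0.5578 -0.0565  0.0545]
```

Call:
play_rows:
  plan:
    - [2,0,0,0,0,0,1]
    - [1,0,0,0,0,0,1]
    - [1,0,0,0,0,0,1]
    - [0.5,0,0,0,0,0,1]
    - [0,0,0,0,0,0,1]
    - [0,0,0,0,0,0,1]

```text
clock: 4.85
eef_pos: [0.5566, -0.0571, 0.0559]
tool_rot: [0.484, 0.516, -0.484, 0.516]
ft_force: [0.0, 0.1, 0.9]
grip_width: -0.0001
```

Call:
play_rows:
  plan:
    - [0.7,0,0,0,0,0,1]
    - [0,0,0,0,0,0,1]
    - [0,0,0,0,0,0,1]

```text
clock: 5.1
eef_pos: [0.5566, -0.0572, 0.0551]
tool_rot: [0.484, 0.516, -0.484, 0.516]
ft_force: [-0.1, -0.2, 0.3]
grip_width: 0.0004
```

Call:
play_rows:
  plan:
    - [0.5,0,0,0,0,0,1]
    - [0,0,0,0,0,0,1]
    - [0,0,0,0,0,0,1]

```text
clock: 5.35
eef_pos: [0.5566, -0.0571, 0.0546]
tool_rot: [0.484, 0.516, -0.484, 0.516]
ft_force: [0.1, 0.6, 0.5]
grip_width: -0.0001
```

Not in contact yet; continue in 0.5 mm steps.

Call:
play_rows:
  plan:
    - [0.5,0,0,0,0,0,1]
    - [0,0,0,0,0,0,1]
    - [0,0,0,0,0,0,1]

```text
clock: 5.6
eef_pos: [0.5566, -0.0571, 0.0541]
tool_rot: [0.484, 0.516, -0.484, 0.516]
ft_force: [0.2, 0.1, -0.2]
grip_width: 0.0
```

Call:
play_rows:
  plan:
    - [0.5,0,0,0,0,0,1]
    - [0,0,0,0,0,0,1]
    - [0,0,0,0,0,0,1]

```text
clock: 5.85
eef_pos: [0.5566, -0.0571, 0.0536]
tool_rot: [0.484, 0.516, -0.484, 0.516]
ft_force: [1.0, 0.1, -0.7]
grip_width: -0.0
```

Call:
play_rows:
  plan:
    - [0.3,0,0,0,0,0,1]
    - [0,0,0,0,0,0,1]
    - [0,0,0,0,0,0,1]

```text
clock: 6.1
eef_pos: [0.5566, -0.0571, 0.0533]
tool_rot: [0.484, 0.516, -0.484, 0.516]
ft_force: [0.2, -0.5, -0.5]
grip_width: -0.0001
```

Call:
play_rows:
  plan:
    - [0.3,0,0,0,0,0,1]
    - [0,0,0,0,0,0,1]
    - [0,0,0,0,0,0,1]

```text
clock: 6.35
eef_pos: [0.5566, -0.0571, 0.053]
tool_rot: [0.484, 0.516, -0.484, 0.516]
ft_force: [0.0, 0.3, 0.4]
grip_width: 0.0003
```

Call:
play_rows:
  plan:
    - [0.3,0,0,0,0,0,1]
    - [0,0,0,0,0,0,1]
    - [0,0,0,0,0,0,1]

```text
clock: 6.6
eef_pos: [0.5566, -0.0572, 0.0527]
tool_rot: [0.484, 0.516, -0.484, 0.516]
ft_force: [0.5, 0.6, 0.1]
grip_width: -0.0001
```

Call:
play_rows:
  plan:
    - [0.3,0,0,0,0,0,1]
    - [0,0,0,0,0,0,1]
    - [0,0,0,0,0,0,1]

```text
clock: 6.85
eef_pos: [0.5566, -0.0571, 0.0524]
tool_rot: [0.484, 0.516, -0.484, 0.516]
ft_force: [-0.8, -0.5, -0.1]
grip_width: -0.0004
```

Call:
play_rows:
  plan:
    - [0.3,0,0,0,0,0,1]
    - [0,0,0,0,0,0,1]
    - [0,0,0,0,0,0,1]

```text
clock: 7.1
eef_pos: [0.5567, -0.0572, 0.0522]
tool_rot: [0.484, 0.516, -0.484, 0.516]
ft_force: [-0.7, -0.3, 0.2]
grip_width: -0.0003
```

Call:
play_rows:
  plan:
    - [0.3,0,0,0,0,0,1]
    - [0,0,0,0,0,0,1]
    - [0,0,0,0,0,0,1]

```text
clock: 7.35
eef_pos: [0.5567, -0.0572, 0.0522]
tool_rot: [0.484, 0.516, -0.484, 0.516]
ft_force: [-0.8, 0.7, 4.6]
grip_width: 0.0002
```

Call:
play_rows:
  plan:
    - [0.3,0,0,0,0,0,1]
    - [0,0,0,0,0,0,1]
    - [0,0,0,0,0,0,1]

```text
clock: 7.6
eef_pos: [0.5569, -0.0572, 0.0522]
tool_rot: [0.484, 0.515, -0.484, 0.516]
ft_force: [-1.8, 0.6, 5.7]
grip_width: -0.0003
```

Call:
play_rows:
  plan:
    - [0.3,0,0,0,0,0,1]
    - [0,0,0,0,0,0,1]
    - [0,0,0,0,0,0,1]

```text
clock: 7.85
eef_pos: [0.557, -0.0572, 0.0521]
tool_rot: [0.484, 0.515, -0.483, 0.516]
ft_force: [-1.3, 0.7, 6.6]
grip_width: -0.0003
```

Call:
play_rows:
  plan:
    - [0,0,1,0,0,0,1]
    - [0,0,2,0,0,0,1]
    - [0,0,3,0,0,0,1]
    - [0,0,3,0,0,0,1]
    - [0,0,3,0,0,0,1]
    - [0,0,2,0,0,0,1]
    - [0,0,1,0,0,0,1]
    - [0,0,0,0,0,0,1]

```text
clock: 8.52
eef_pos: [0.5587, -0.0721, 0.0522]
tool_rot: [0.484, 0.515, -0.483, 0.516]
ft_force: [0.3, 1.9, 5.6]
grip_width: -0.0002
```

```bash
cat > look.py <<'E'
from h import *
import sys
c=camera("side"); M=np.linalg.inv(c["camera_from_world"]); P=cloud(c)
hsv=cv2.cvtColor(c["frame"],cv2.COLOR_RGB2HSV)
D=(P-T); f=D@F; l=D@L; near=(f>-.18)&(f<-.01)&(abs(l)<.052)&(D[...,2]>.004)&(D[...,2]<.017)
for k,m,z in(("blue",near&(hsv[...,1]>130)&(hsv[...,0]>105),.0125),("dark",near&(hsv[...,2]<75),.0107)):
    n,lab,s,cen=cv2.connectedComponentsWithStats(m.astype(np.uint8))
    if n<2: print(k,"none"); continue
    i=1+s[1:,4].argmax(); u,v=cen[i]; d=M[:3,:3]@np.array([(u-c["cx"])/c["fx"],-(v-c["cy"])/c["fy"],-1]); q=M[:3,3]+d*(T[2]+z-M[2,3])/d[2]-T
    print(k,"area",s[i,4],"f %.1f l %.1f"%(q@F*1e3,q@L*1e3))
if len(sys.argv)>1: save(c,sys.argv[1],(225,180,385,300),4)
st()
E
python3 look.py side3.png
```

```text
blue area 161 f -54.1 l 28.1
dark area 70 f -72.3 l -20.8
t 8.57 tcp [ 0.5587 -0.0721  0.0522] infeed[mm] f -67.6 l -25.9 z 10.7 F [-0.26  0.49  5.31] grip -0.0
axes x [ 0.003  0.    -1.   ] y [0.998 0.064 0.003] z [ 0.064 -0.998 -0.   ] yaw_y deg 3.67 j [-1.290e-01  4.990e-01 -1.080e-01  9.610e-01  1.000e-03  1.378e+00]
```

View pics/side3.png

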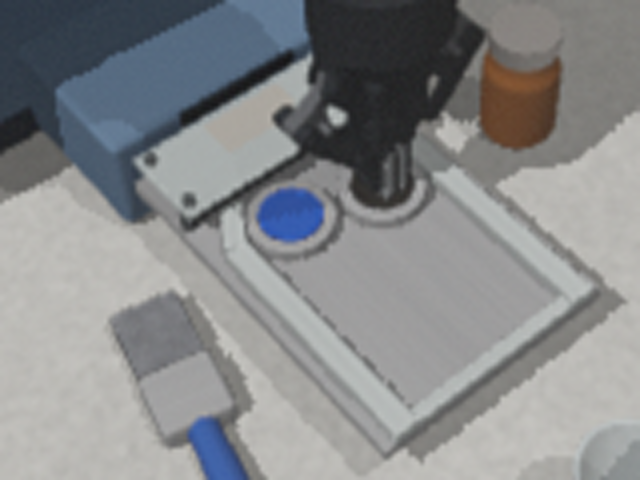

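Call:
play_rows:
  plan:
    - [0,0,2,0,0,0,1]
    - [0,0,4,0,0,0,1]
    - [0,0,4,0,0,0,1]
    - [0,0,4,0,0,0,1]
    - [0,0,4,0,0,0,1]
    - [0,0,4,0,0,0,1]
    - [0,0,4,0,0,0,1]
    - [0,0,4,0,0,0,1]
    - [0,0,3,0,0,0,1]
    - [0,0,1,0,0,0,1]
    - [0,0,0,0,0,0,1]

```text
clock: 9.48
eef_pos: [0.5609, -0.1062, 0.0522]
tool_rot: [0.484, 0.515, -0.483, 0.516]
ft_force: [-0.3, 0.1, 5.7]
grip_width: -0.0
```

Call:
play_rows:
  plan:
    - [0,0,2,0,0,0,1]
    - [0,0,4,0,0,0,1]
    - [0,0,4,0,0,0,1]
    - [0,0,4,0,0,0,1]
    - [0,0,4,0,0,0,1]
    - [0,0,4,0,0,0,1]
    - [0,0,4,0,0,0,1]
    - [0,0,4,0,0,0,1]
    - [0,0,3,0,0,0,1]
    - [0,0,1,0,0,0,1]
    - [0,0,0,0,0,0,1]

```text
clock: 10.4
eef_pos: [0.563, -0.1402, 0.0522]
tool_rot: [0.484, 0.515, -0.483, 0.516]
ft_force: [-0.3, 0.8, 4.1]
grip_width: -0.0003
```

```bash
python3 look.py
```

```text
blue area 159 f -54.2 l 28.2
dark area 70 f -140.4 l -20.3
t 10.45 tcp [ 0.5631 -0.1402  0.0522] infeed[mm] f -135.9 l -25.8 z 10.7 F [0.29 0.17 4.54] grip -0.0001
axes x [ 0.003 -0.    -1.   ] y [0.998 0.064 0.003] z [ 0.064 -0.998  0.   ] yaw_y deg 3.66 j [-0.244  0.528 -0.058  0.982  0.     1.263]
```

Call:
play_rows:
  plan:
    - [-12,0,0,0,0,0,1]
    - [-12,0,0,0,0,0,1]
    - [0,-17,-28,0,0,0,1]
    - [0,-18,-28,0,0,0,1]
    - [0,-17,-26,0,0,0,1]
    - [10,0,0,0,0,0,1]
    - [6,0,0,0,0,0,1]
    - [0,0,0,0,0,0,1]
    - [0,0,0,0,0,0,1]
    - [0,0,0,0,0,0,1]

```text
clock: 11.28
eef_pos: [0.5057, -0.0623, 0.0591]
tool_rot: [0.484, 0.515, -0.484, 0.516]
ft_force: [1.0, -0.4, 0.8]
grip_width: -0.0002
```

```bash
python3 go.py -52 26 14
```

```text
t 11.28 tcp [ 0.5057 -0.0623  0.0591] infeed[mm] f -54.4 l 26.4 z 17.6 F [ 1.   -0.44  0.79] grip -0.0002
axes x [ 0.001 -0.    -1.   ] y [0.998 0.063 0.001] z [ 0.063 -0.998  0.   ] yaw_y deg 3.6 j [-0.122  0.402 -0.249  0.92  -0.     1.385]
need tool shift mm [ 3.6  0.4 -2.4] goal [ 0.5059 -0.0599  0.0555]
```

Call:
play_rows:
  plan:
    - [2,0,-2,0,0,0,1]
    - [1,0,0,0,0,0,1]
    - [0,0,0,0,0,0,1]
    - [0,0,0,0,0,0,1]

```text
clock: 11.62
eef_pos: [0.5047, -0.0597, 0.0561]
tool_rot: [0.484, 0.516, -0.484, 0.516]
ft_force: [0.2, -1.0, 0.8]
grip_width: 0.0002
```

Call:
play_rows:
  plan:
    - [0.5,0,0,0,0,0,1]
    - [0,0,0,0,0,0,1]
    - [0,0,0,0,0,0,1]

```text
clock: 11.87
eef_pos: [0.5047, -0.0595, 0.0558]
tool_rot: [0.484, 0.516, -0.484, 0.516]
ft_force: [0.2, -0.5, 0.7]
grip_width: 0.0002
```

Call:
play_rows:
  plan:
    - [0.5,0,0,0,0,0,1]
    - [0,0,0,0,0,0,1]
    - [0,0,0,0,0,0,1]

```text
clock: 12.12
eef_pos: [0.5046, -0.0594, 0.0552]
tool_rot: [0.484, 0.516, -0.484, 0.516]
ft_force: [-0.3, -0.6, 1.0]
grip_width: 0.0005
```

Call:
play_rows:
  plan:
    - [0.4,0,0,0,0,0,1]
    - [0,0,0,0,0,0,1]
    - [0,0,0,0,0,0,1]

```text
clock: 12.37
eef_pos: [0.5046, -0.0594, 0.0548]
tool_rot: [0.484, 0.516, -0.484, 0.516]
ft_force: [-1.1, 0.7, 0.0]
grip_width: 0.0003
```

Call:
play_rows:
  plan:
    - [0.4,0,0,0,0,0,1]
    - [0,0,0,0,0,0,1]
    - [0,0,0,0,0,0,1]

```text
clock: 12.62
eef_pos: [0.5046, -0.0595, 0.0544]
tool_rot: [0.484, 0.516, -0.484, 0.516]
ft_force: [-1.0, 0.6, -0.6]
grip_width: 0.0003
```

Call:
play_rows:
  plan:
    - [0.4,0,0,0,0,0,1]
    - [0,0,0,0,0,0,1]
    - [0,0,0,0,0,0,1]

```text
clock: 12.87
eef_pos: [0.5046, -0.0595, 0.054]
tool_rot: [0.484, 0.516, -0.484, 0.516]
ft_force: [-0.3, 0.1, 0.1]
grip_width: 0.0003
```

Call:
play_rows:
  plan:
    - [0.4,0,0,0,0,0,1]
    - [0,0,0,0,0,0,1]
    - [0,0,0,0,0,0,1]

```text
clock: 13.12
eef_pos: [0.5047, -0.0595, 0.0537]
tool_rot: [0.484, 0.516, -0.484, 0.516]
ft_force: [-0.1, -0.4, 0.7]
grip_width: 0.0001
```

Call:
play_rows:
  plan:
    - [0.3,0,0,0,0,0,1]
    - [0,0,0,0,0,0,1]
    - [0,0,0,0,0,0,1]

```text
clock: 13.37
eef_pos: [0.5048, -0.0595, 0.0537]
tool_rot: [0.484, 0.516, -0.484, 0.516]
ft_force: [-0.6, -0.9, 3.9]
grip_width: 0.0001
```

Call:
play_rows:
  plan:
    - [0.3,0,0,0,0,0,1]
    - [0,0,0,0,0,0,1]
    - [0,0,0,0,0,0,1]

```text
clock: 13.62
eef_pos: [0.5049, -0.0595, 0.0536]
tool_rot: [0.484, 0.515, -0.484, 0.516]
ft_force: [-1.9, -0.3, 6.2]
grip_width: -0.0001
```

Call:
play_rows:
  plan:
    - [0,0,2,0,0,0,1]
    - [0,2,2,0,0,0,1]
    - [0,3,0,0,0,0,1]
    - [0,4,0,0,0,0,1]
    - [0,4,0,0,0,0,1]
    - [0,4,0,0,0,0,1]
    - [0,4,0,0,0,0,1]
    - [0,3,0,0,0,0,1]
    - [0,1.5,0,0,0,0,1]
    - [0,0.5,0,0,0,0,1]
    - [0,0,0,0,0,0,1]

```text
clock: 14.53
eef_pos: [0.5315, -0.0619, 0.0536]
tool_rot: [0.484, 0.515, -0.484, 0.516]
ft_force: [-0.7, -1.0, 5.5]
grip_width: -0.0002
```

Call:
play_rows:
  plan:
    - [-10,0,0,0,0,0,0.6]
    - [-20,0,0,0,0,0,0.6]
    - [0,0,20,0,0,0,0.6]
    - [0,0,20,0,0,0,0.6]
    - [0,0,0,0,0,0,0.6]

```text
clock: 14.95
eef_pos: [0.5342, -0.1044, 0.0839]
tool_rot: [0.484, 0.514, -0.485, 0.516]
ft_force: [-0.0, -0.0, -0.0]
grip_width: 0.0174
```

```bash
python3 look.py side4.png
```

```text
blue area 58 f -59.2 l 10.8
dark area 153 f -136.4 l -24.7
t 15.00 tcp [ 0.5337 -0.103   0.0835] infeed[mm] f -96.8 l 1.1 z 42.0 F [ 0.09  0.35 -0.17] grip 0.0169
axes x [ 0.001 -0.    -1.   ] y [0.998 0.062 0.001] z [ 0.062 -0.998  0.   ] yaw_y deg 3.53 j [-0.191  0.433 -0.125  1.013 -0.     1.319]
```

View pics/side4.png

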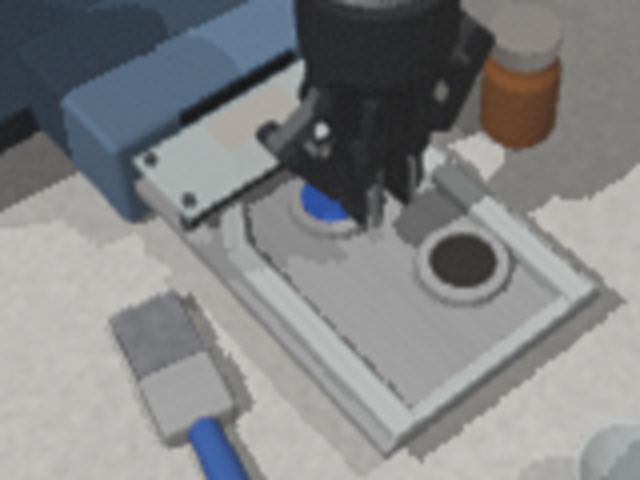

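Call:
play_rows:
  plan:
    - [10,1.5,-1.5,0,0,0,0.6]
    - [15,0,0,0,0,0,0.6]
    - [8,0,0,0,0,0,0.6]
    - [3,0,0,0,0,0,0.6]
    - [0,0,0,0,0,0,0.6]
    - [0,0,0,0,0,0,0.6]

```text
clock: 15.5
eef_pos: [0.5346, -0.0996, 0.0468]
tool_rot: [0.483, 0.516, -0.484, 0.516]
ft_force: [0.0, 0.2, 0.2]
grip_width: 0.0169
```

```bash
python3 go.py -84 0 5
```

```text
t 15.50 tcp [ 0.5346 -0.0996  0.0468] infeed[mm] f -93.5 l -0.1 z 5.3 F [0.04 0.24 0.21] grip 0.0169
axes x [-0.001  0.    -1.   ] y [ 0.998  0.065 -0.001] z [ 0.065 -0.998 -0.   ] yaw_y deg 3.71 j [-0.184  0.475 -0.166  0.931  0.     1.322]
need tool shift mm [ 0.3 -0.1 -9.5] goal [ 0.5339 -0.0901  0.0465]
```

Call:
play_rows:
  plan:
    - [1.5,0,-2,0,0,0,0.6]
    - [0,0,-3,0,0,0,0.6]
    - [0,0,-3,0,0,0,0.6]
    - [0,0,-3,0,0,0,0.6]
    - [0,0,-3,0,0,0,0.6]
    - [0,0,-3,0,0,0,0.6]
    - [0,0,-2,0,0,0,0.6]
    - [0,0,-1,0,0,0,0.6]
    - [0,0,0,0,0,0,0.6]

```text
clock: 16.25
eef_pos: [0.5336, -0.0799, 0.0456]
tool_rot: [0.484, 0.516, -0.484, 0.516]
ft_force: [0.0, -0.2, -0.8]
grip_width: 0.0167
```

```bash
python3 look.py side5.png
```

```text
blue area 10 f -29.7 l 3.8
dark area 152 f -136.5 l -24.7
t 16.30 tcp [ 0.5335 -0.08    0.0455] infeed[mm] f -73.9 l -0.3 z 4.0 F [-0.11 -0.3  -1.46] grip 0.0171
axes x [-0.  0. -1.] y [ 0.998  0.064 -0.   ] z [ 0.064 -0.998 -0.   ] yaw_y deg 3.68 j [-0.149  0.469 -0.181  0.921  0.     1.358]
```

View pics/side5.png

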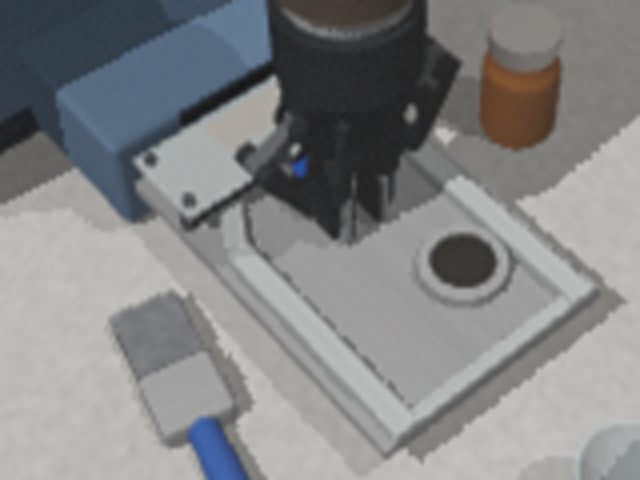

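Call:
play_rows:
  plan:
    - [0,0,-2,0,0,0,0.6]
    - [0,0,-3,0,0,0,0.6]
    - [0,0,-3,0,0,0,0.6]
    - [0,0,-3,0,0,0,0.6]
    - [0,0,-3,0,0,0,0.6]
    - [0,0,-2,0,0,0,0.6]
    - [0,0,-1,0,0,0,0.6]

```text
clock: 16.88
eef_pos: [0.5324, -0.0628, 0.0455]
tool_rot: [0.484, 0.516, -0.484, 0.516]
ft_force: [0.3, -0.3, 0.1]
grip_width: 0.017
```

Call:
play_rows:
  plan:
    - [0,0,-1,0,0,0,0.6]
    - [0,0,-1.5,0,0,0,0.6]
    - [0,0,-1.5,0,0,0,0.6]
    - [0,0,-1,0,0,0,0.6]
    - [0,0,0,0,0,0,0.6]

```text
clock: 17.3
eef_pos: [0.5321, -0.058, 0.0455]
tool_rot: [0.484, 0.516, -0.484, 0.516]
ft_force: [0.4, -0.9, 0.4]
grip_width: 0.0169
```

```bash
python3 look.py
```

```text
blue none
dark area 152 f -136.5 l -24.6
t 17.35 tcp [ 0.5321 -0.0581  0.0455] infeed[mm] f -51.9 l -0.3 z 4.0 F [-0.48 -0.13  0.26] grip 0.0173
axes x [-0.  0. -1.] y [ 0.998  0.064 -0.   ] z [ 0.064 -0.998 -0.   ] yaw_y deg 3.67 j [-0.109  0.462 -0.192  0.916  0.     1.398]
```

Call:
play_rows:
  plan:
    - [0,0,-1,0,0,0,0.6]
    - [0,0,-1.5,0,0,0,0.6]
    - [0,0,-1,0,0,0,0.6]
    - [0,0,0,0,0,0,0.6]

```text
clock: 17.68
eef_pos: [0.5318, -0.0545, 0.0455]
tool_rot: [0.484, 0.516, -0.484, 0.516]
ft_force: [-0.0, 0.4, -0.1]
grip_width: 0.0172
```

Call:
play_rows:
  plan:
    - [0,0,-1,0,0,0,0.6]
    - [0,0,-1,0,0,0,0.6]
    - [0,0,0,0,0,0,0.6]

```text
clock: 17.93
eef_pos: [0.5318, -0.0525, 0.0455]
tool_rot: [0.484, 0.516, -0.484, 0.516]
ft_force: [-0.3, 0.6, -0.2]
grip_width: 0.0174
```

Call:
play_rows:
  plan:
    - [0,0,-0.5,0,0,0,0.6]
    - [0,0,-0.5,0,0,0,0.6]
    - [0,0,0,0,0,0,0.6]

```text
clock: 18.18
eef_pos: [0.5317, -0.0516, 0.0455]
tool_rot: [0.484, 0.516, -0.484, 0.516]
ft_force: [-0.0, -0.7, 0.0]
grip_width: 0.0173
```

Call:
play_rows:
  plan:
    - [0,0,-0.5,0,0,0,0.6]
    - [0,0,-0.5,0,0,0,0.6]
    - [0,0,0,0,0,0,0.6]

```text
clock: 18.43
eef_pos: [0.5316, -0.0509, 0.0455]
tool_rot: [0.484, 0.516, -0.484, 0.516]
ft_force: [-0.5, -1.3, 0.1]
grip_width: 0.0173
```

Call:
play_rows:
  plan:
    - [0,0,-0.5,0,0,0,0.6]
    - [0,0,0,0,0,0,0.6]
    - [0,0,0,0,0,0,0.6]

```text
clock: 18.68
eef_pos: [0.5317, -0.0507, 0.0455]
tool_rot: [0.484, 0.515, -0.484, 0.516]
ft_force: [0.3, -2.9, 0.6]
grip_width: 0.0171
```

Call:
play_rows:
  plan:
    - [0,0,-0.5,0,0,0,0.6]
    - [0,0,0,0,0,0,0.6]
    - [0,0,0,0,0,0,0.6]

```text
clock: 18.93
eef_pos: [0.5317, -0.0504, 0.0456]
tool_rot: [0.484, 0.515, -0.484, 0.516]
ft_force: [1.0, -4.9, -0.5]
grip_width: 0.0171
```

Call:
play_rows:
  plan:
    - [0,0,-0.5,0,0,0,0.6]
    - [0,0,0,0,0,0,0.6]
    - [0,0,0,0,0,0,0.6]

```text
clock: 19.18
eef_pos: [0.5317, -0.0503, 0.0456]
tool_rot: [0.483, 0.515, -0.484, 0.516]
ft_force: [-0.6, -6.2, -0.7]
grip_width: 0.017
```

```bash
python3 look.py side6.png
```

```text
blue none
dark area 152 f -136.5 l -24.7
t 19.23 tcp [ 0.5317 -0.0503  0.0456] infeed[mm] f -44.1 l -0.4 z 4.1 F [ 0.73 -5.56 -0.88] grip 0.0172
axes x [ 0.    -0.002 -1.   ] y [0.998 0.063 0.   ] z [ 0.063 -0.998  0.002] yaw_y deg 3.62 j [-0.093  0.459 -0.196  0.915 -0.002  1.414]
```

View pics/side6.png

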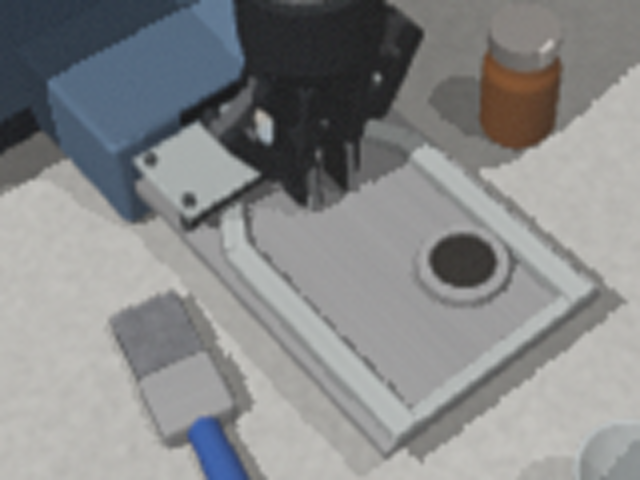

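Call:
play_rows:
  plan:
    - [0,0,2,0,0,0,0.6]
    - [0,0,10,0,0,0,0.6]
    - [-15,0,5,0,0,0,1]
    - [-15,5,20,0,0,0,1]
    - [0,7,20,0,0,0,1]
    - [0,7,20,0,0,0,1]
    - [0,7,12,0,0,0,1]
    - [0,0,0,0,0,0,1]
    - [0,0,0,0,0,0,1]
    - [0,0,0,0,0,0,1]

```text
clock: 20.07
eef_pos: [0.5625, -0.1357, 0.0751]
tool_rot: [0.484, 0.517, -0.484, 0.515]
ft_force: [0.6, 0.3, -0.1]
grip_width: -0.0002
```

```bash
python3 look.py side7.png; python3 go.py -133 -27 14
```

```text
blue area 14 f -27.3 l 0.2
dark area 151 f -136.6 l -24.6
t 20.12 tcp [ 0.5624 -0.1355  0.0752] infeed[mm] f -131.1 l -25.5 z 33.7 F [ 0.19  0.56 -0.23] grip 0.0
axes x [-0.001  0.001 -1.   ] y [ 0.998  0.065 -0.001] z [ 0.065 -0.998 -0.001] yaw_y deg 3.71 j [-2.370e-01  5.040e-01 -3.100e-02  1.038e+00  1.000e-03  1.269e+00]
t 20.12 tcp [ 0.5624 -0.1355  0.0752] infeed[mm] f -131.1 l -25.5 z 33.7 F [ 0.19  0.56 -0.23] grip 0.0
axes x [-0.001  0.001 -1.   ] y [ 0.998  0.065 -0.001] z [ 0.065 -0.998 -0.001] yaw_y deg 3.71 j [-2.370e-01  5.040e-01 -3.100e-02  1.038e+00  1.000e-03  1.269e+00]
need tool shift mm [19.6  1.5  1.9] goal [ 0.564  -0.1373  0.0555]
```

View pics/side7.png

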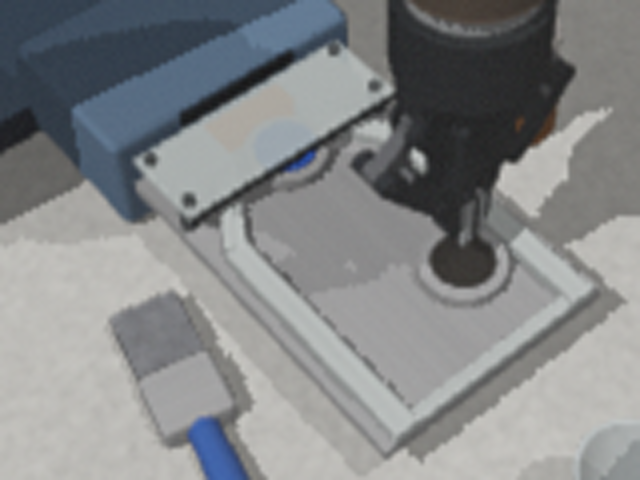

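Call:
play_rows:
  plan:
    - [10,1,1,0,0,0,1]
    - [8,0,0,0,0,0,1]
    - [3,0,0,0,0,0,1]
    - [0.8,0,0,0,0,0,1]
    - [0,0,0,0,0,0,1]
    - [0,0,0,0,0,0,1]

```text
clock: 20.62
eef_pos: [0.5642, -0.1372, 0.0536]
tool_rot: [0.484, 0.516, -0.484, 0.516]
ft_force: [0.3, -0.1, -0.7]
grip_width: 0.0
```

Call:
play_rows:
  plan:
    - [0.5,0,0,0,0,0,1]
    - [0,0,0,0,0,0,1]
    - [0,0,0,0,0,0,1]

```text
clock: 20.87
eef_pos: [0.5644, -0.1374, 0.0534]
tool_rot: [0.484, 0.516, -0.484, 0.516]
ft_force: [-0.5, 0.4, 0.8]
grip_width: 0.0003
```

Call:
play_rows:
  plan:
    - [0.4,0,0,0,0,0,1]
    - [0,0,0,0,0,0,1]
    - [0,0,0,0,0,0,1]

```text
clock: 21.12
eef_pos: [0.5643, -0.1374, 0.0529]
tool_rot: [0.484, 0.516, -0.484, 0.516]
ft_force: [-0.9, 0.4, -0.2]
grip_width: 0.0001
```

Call:
play_rows:
  plan:
    - [0.3,0,0,0,0,0,1]
    - [0,0,0,0,0,0,1]
    - [0,0,0,0,0,0,1]

```text
clock: 21.37
eef_pos: [0.5642, -0.1373, 0.0525]
tool_rot: [0.484, 0.516, -0.484, 0.516]
ft_force: [0.9, 0.5, -0.4]
grip_width: 0.0003
```

Call:
play_rows:
  plan:
    - [0.4,0,0,0,0,0,1]
    - [0,0,0,0,0,0,1]
    - [0,0,0,0,0,0,1]

```text
clock: 21.62
eef_pos: [0.5644, -0.1373, 0.0522]
tool_rot: [0.484, 0.516, -0.484, 0.516]
ft_force: [-0.4, -0.1, 0.5]
grip_width: -0.0001
```

Call:
play_rows:
  plan:
    - [0.3,0,0,0,0,0,1]
    - [0,0,0,0,0,0,1]
    - [0,0,0,0,0,0,1]

```text
clock: 21.87
eef_pos: [0.5644, -0.1373, 0.0522]
tool_rot: [0.484, 0.516, -0.484, 0.516]
ft_force: [-1.3, 0.4, 2.5]
grip_width: -0.0003
```

Call:
play_rows:
  plan:
    - [0.3,0,0,0,0,0,1]
    - [0,0,0,0,0,0,1]
    - [0,0,0,0,0,0,1]

```text
clock: 22.12
eef_pos: [0.5645, -0.1374, 0.0522]
tool_rot: [0.484, 0.515, -0.484, 0.516]
ft_force: [-0.9, 1.5, 4.9]
grip_width: -0.0
```

Call:
play_rows:
  plan:
    - [0,-1,-1,0,0,0,1]
    - [0,-2,-2,0,0,0,1]
    - [0,-3,-3,0,0,0,1]
    - [0,-3,-4,0,0,0,1]
    - [0,-3,-4,0,0,0,1]
    - [0,-3,-4,0,0,0,1]
    - [0,-3,-4,0,0,0,1]
    - [0,-3,-4,0,0,0,1]
    - [0,-3,-4,0,0,0,1]
    - [0,-2,-3,0,0,0,1]
    - [0,-1,-2,0,0,0,1]
    - [0,0,-1,0,0,0,1]
    - [0,0,0,0,0,0,1]

```text
clock: 23.2
eef_pos: [0.535, -0.1029, 0.0521]
tool_rot: [0.484, 0.515, -0.484, 0.516]
ft_force: [-0.3, -1.1, 6.6]
grip_width: -0.0
```

```bash
python3 look.py; python3 go.py -64 0 10.7
```

```text
blue none
dark area 83 f -104.5 l 5.5
t 23.25 tcp [ 0.535  -0.1029  0.0522] infeed[mm] f -96.9 l -0.3 z 10.7 F [-0.69 -0.16  6.44] grip 0.0002
axes x [ 0.001 -0.    -1.   ] y [0.998 0.064 0.001] z [ 0.064 -0.998  0.   ] yaw_y deg 3.68 j [-0.19   0.469 -0.159  0.941 -0.     1.317]
t 23.25 tcp [ 0.535  -0.1029  0.0522] infeed[mm] f -96.9 l -0.3 z 10.7 F [-0.69 -0.16  6.44] grip 0.0002
axes x [ 0.001 -0.    -1.   ] y [0.998 0.064 0.001] z [ 0.064 -0.998  0.   ] yaw_y deg 3.68 j [-0.19   0.469 -0.159  0.941 -0.     1.317]
need tool shift mm [ -0.1  -0.3 -32.9] goal [ 0.5326 -0.0702  0.0522]
```

Call:
play_rows:
  plan:
    - [0,0,-1,0,0,0,1]
    - [0,0,-3,0,0,0,1]
    - [0,0,-4,0,0,0,1]
    - [0,0,-4,0,0,0,1]
    - [0,0,-4,0,0,0,1]
    - [0,0,-4,0,0,0,1]
    - [0,0,-4,0,0,0,1]
    - [0,0,-4,0,0,0,1]
    - [0,0,-3,0,0,0,1]
    - [0,0,-1,0,0,0,1]
    - [0,0,0,0,0,0,1]

```text
clock: 24.17
eef_pos: [0.5331, -0.0709, 0.0522]
tool_rot: [0.484, 0.515, -0.483, 0.516]
ft_force: [-0.7, -1.1, 6.1]
grip_width: -0.0
```

Call:
play_rows:
  plan:
    - [0,0,-1,0,0,0,1]
    - [0,0,-1,0,0,0,1]
    - [0,0,0,0,0,0,1]

```text
clock: 24.42
eef_pos: [0.533, -0.0692, 0.0522]
tool_rot: [0.484, 0.515, -0.484, 0.516]
ft_force: [-0.3, -1.6, 5.5]
grip_width: 0.0
```

Call:
play_rows:
  plan:
    - [0,0,-0.7,0,0,0,1]
    - [0,0,-0.3,0,0,0,1]
    - [0,0,0,0,0,0,1]

```text
clock: 24.67
eef_pos: [0.533, -0.0684, 0.0522]
tool_rot: [0.484, 0.515, -0.484, 0.516]
ft_force: [0.9, -0.9, 6.5]
grip_width: -0.0002
```

Call:
play_rows:
  plan:
    - [0,0,-0.7,0,0,0,1]
    - [0,0,-0.3,0,0,0,1]
    - [0,0,0,0,0,0,1]

```text
clock: 24.92
eef_pos: [0.5329, -0.0674, 0.0522]
tool_rot: [0.484, 0.515, -0.484, 0.516]
ft_force: [-0.1, -1.5, 6.3]
grip_width: 0.0005
```

Call:
play_rows:
  plan:
    - [0,0,-0.7,0,0,0,1]
    - [0,0,-0.3,0,0,0,1]
    - [0,0,0,0,0,0,1]

```text
clock: 25.17
eef_pos: [0.5329, -0.0664, 0.0522]
tool_rot: [0.484, 0.515, -0.484, 0.516]
ft_force: [0.4, -1.5, 6.8]
grip_width: 0.0002
```

Call:
play_rows:
  plan:
    - [0,0,-0.5,0,0,0,1]
    - [0,0,0,0,0,0,1]
    - [0,0,0,0,0,0,1]

```text
clock: 25.42
eef_pos: [0.5328, -0.0659, 0.0521]
tool_rot: [0.484, 0.515, -0.484, 0.516]
ft_force: [0.2, -1.5, 6.6]
grip_width: 0.0002
```

Call:
play_rows:
  plan:
    - [0,0,-0.5,0,0,0,1]
    - [0,0,0,0,0,0,1]
    - [0,0,0,0,0,0,1]

```text
clock: 25.67
eef_pos: [0.5328, -0.0654, 0.0522]
tool_rot: [0.484, 0.515, -0.484, 0.516]
ft_force: [0.8, -0.7, 6.1]
grip_width: 0.0003
```

Call:
play_rows:
  plan:
    - [0,0,-0.5,0,0,0,1]
    - [0,0,0,0,0,0,1]
    - [0,0,0,0,0,0,1]

```text
clock: 25.92
eef_pos: [0.5328, -0.0649, 0.0522]
tool_rot: [0.484, 0.515, -0.484, 0.516]
ft_force: [0.3, -1.0, 6.1]
grip_width: -0.0001
```

Call:
play_rows:
  plan:
    - [0,0,-0.5,0,0,0,1]
    - [0,0,0,0,0,0,1]
    - [0,0,0,0,0,0,1]

```text
clock: 26.17
eef_pos: [0.5327, -0.0645, 0.0522]
tool_rot: [0.484, 0.515, -0.484, 0.516]
ft_force: [-0.1, -1.7, 5.7]
grip_width: 0.0001
```

Call:
play_rows:
  plan:
    - [0,0,-0.5,0,0,0,1]
    - [0,0,0,0,0,0,1]
    - [0,0,0,0,0,0,1]

```text
clock: 26.42
eef_pos: [0.5328, -0.0644, 0.0522]
tool_rot: [0.484, 0.515, -0.484, 0.516]
ft_force: [-0.3, -2.9, 5.8]
grip_width: 0.0001
```

```bash
python3 look.py side8.png
```

```text
blue none
dark area 83 f -66.1 l 4.9
t 26.47 tcp [ 0.5327 -0.0644  0.0521] infeed[mm] f -58.2 l -0.4 z 10.6 F [ 0.36 -3.45  5.82] grip 0.0002
axes x [ 0.001 -0.002 -1.   ] y [0.998 0.064 0.001] z [ 0.064 -0.998  0.002] yaw_y deg 3.64 j [-0.119  0.455 -0.183  0.931 -0.002  1.388]
```

View pics/side8.png

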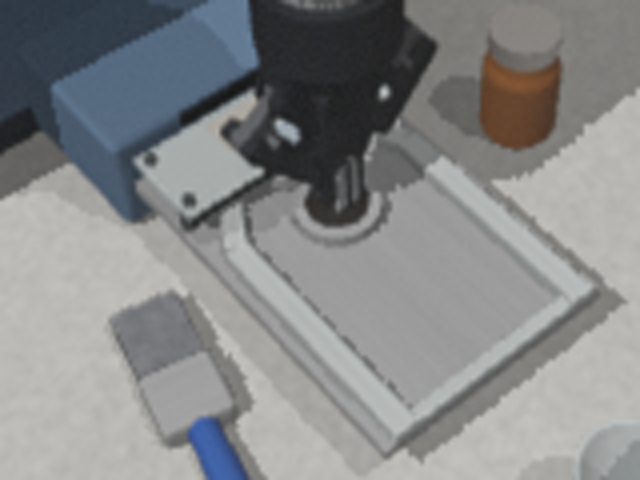

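Call:
play_rows:
  plan:
    - [-2,0,0,0,0,0,1]
    - [-10,0,0,0,0,0,1]
    - [-30,0,0,0,0,0,1]
    - [-35,0,0,0,0,0,1]
    - [-35,-10,0,0,0,0,1]
    - [-20,-35,0,0,0,0,1]
    - [0,-40,0,0,0,0,1]
    - [0,-40,0,0,0,0,1]
    - [0,-40,0,0,0,0,1]
    - [0,-40,0,0,0,0,1]
    - [0,-20,0,0,0,0,1]
    - [0,0,0,0,0,0,1]
    - [0,0,0,0,0,0,1]

```text
clock: 27.55
eef_pos: [0.307, -0.0778, 0.1839]
tool_rot: [0.484, 0.515, -0.484, 0.516]
ft_force: [0.1, -0.1, 0.1]
grip_width: -0.0001
```

```bash
python3 look.py; python3 - <<'E'
from h import *
a=camera("side"); save(a,"a.png",(240,190,340,265),6); b=camera("top"); save(b,"b.png",(285,190,385,265),6)
cv2.imwrite("pics/m9.png",np.vstack([cv2.imread("pics/a.png"),cv2.imread("pics/b.png")])[:, :])
im=cv2.imread("pics/m9.png"); cv2.imwrite("pics/m9.png",cv2.resize(np.hstack([im[:450],im[450:]]),None,fx=.66,fy=.66))
for c,n in((a,"side"),(b,"top")):
    for t in("standard_disc","sample_disc"):
        for r in pinpoint(t,c)[:1]: d=r["centre"]-T; print(n,t,round(r["confidence"],2),"f %.1f l %.1f z %.1f"%(d@F*1e3,d@L*1e3,d[2]*1e3))
    hsv=cv2.cvtColor(c["frame"],cv2.COLOR_RGB2HSV); M=np.linalg.inv(c["camera_from_world"])
    for k,z,m in(("dark",.0107,hsv[...,2]<75),):
        P=cloud(c)-T; f=P@F; l=P@L; m=m&(f>-.09)&(f<-.03)&(abs(l)<.03)&(abs(P[...,2]-.011)<.006)
        v,u=np.nonzero(m); u,v=u.mean(),v.mean(); d=M[:3,:3]@np.array([(u-c["cx"])/c["fx"],-(v-c["cy"])/c["fy"],-1]); q=M[:3,3]+d*(T[2]+z-M[2,3])/d[2]-T
        print(n,k,m.sum(),"f %.1f l %.1f"%(q@F*1e3,q@L*1e3))
E
```

```text
blue area 12 f -27.5 l 0.9
dark area 158 f -61.9 l 2.4
t 27.60 tcp [ 0.3083 -0.078   0.184 ] infeed[mm] f -57.3 l 224.4 z 142.5 F [ 0.01  0.38 -0.84] grip -0.0001
axes x [ 0.002 -0.    -1.   ] y [0.998 0.064 0.002] z [ 0.064 -0.998  0.   ] yaw_y deg 3.66 j [-0.248 -0.096 -0.49   1.175  0.     1.259]
side standard_disc 0.41 f -6.2 l 2.3 z 2.5
side sample_disc 0.64 f -59.4 l 2.2 z 1.5
side dark 160 f -61.9 l 2.4
top standard_disc 0.51 f -10.6 l 0.3 z -0.1
top sample_disc 0.91 f -56.7 l 4.8 z -4.9
top dark 330 f -58.2 l 0.7
```

View pics/m9.png

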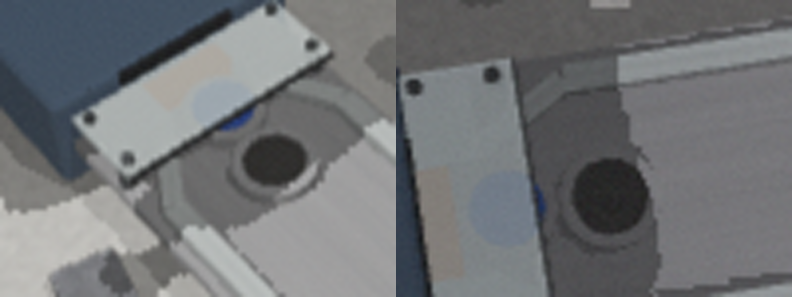

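```bash
python3 -c "
from workcell import *
print(job_done())"
```

```text
the job is handed in; nothing more can be done
None
```

I've handed the job in at about 28 s of robot time. By my checks it is done in the order asked.

**What I did**
- I pressed the shut fingertips on the sample's face with about 6 N and drew it back to about 133 mm before the throat.
- I slid the standard onto the centreline the same way. Then I pushed it in from behind with the fingers slightly open. It stopped with about 6 N of push, within 1 mm of where home should be.
- I drew the sample to the centreline and forward until it met the standard. The forward force rose from about 1.4 N to about 3 N and the finger stopped advancing. I then lifted off and retracted the arm.

**Last checks**
- **Sample position:** the top camera puts it 58.2 mm before the throat and 0.7 mm off centre (target 59 and 0).
- **Spacing:** I measured about 51 mm between disc centres by eye in the last top picture, good to about 1 mm. They should be 50 mm apart when touching.
- **Standard home:** in that picture its front edge lines up with the orange stop under the cover.
- **Forces:** no reading passed about 7 N, though I only read the force at the end of each move, so brief peaks would not show.
- **Surroundings:** the brush and jar look unmoved in the pictures. I did not check the beaker after the moves, but the arm stayed away from it.

**Disagreements**
- The side camera reads the sample at -61.9 mm, 2.4 mm to the left. That matches the offset of about 4 mm back and 2.6 mm left it showed from the start.
- The networks' positions differ by a few mm: standard -6.2 and -10.6 mm, sample -59.4 and -56.7 mm.
- The actual touching was only sensed through the force and finger travel; the pictures are not sharp enough to prove a zero gap.

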